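# Set the bowl slide at its painting position

### The job

Bring the bowl on the decorating jig to its painting position by pushing alone. First press the red stop pin down until its knob sits on its housing; then push the orange plate of the sprung slide all the way out to its far stop and let go, so that the spring brings it back and it latches on the pin at mid position. Only push: do not pinch the orange plate from behind or lift anything, leave the bowl in its cradle untouched, and do not disturb the other pots around the jig.

Things in the scene. Friction and masses are not known exactly. Their poses are not given: they have to be found in the camera images.
- jig: Decorating jig, fixed to the table. Origin on the table under the middle of its two rods; x = the direction in which the slide is pushed out, z up. Grey base x -150..150, y -65..110, 12 mm high; end blocks at x +-141, 90 mm wide, tops z 32. Aluminium pin post and housing x -15..15, y 53..105, top z 85. Brass far-stop post at x 110, y -20, top z 54 (mm).
- slide (a joint): Slide travel along jig +x in m: 0 = home (nearest the robot), 0.10 = far stop, about 0.05 = mid position. A spring pulls it home (3 N at home, 7 N far out, plus 2 N at 0.1 m/s). With the pin down it passes the pin's sprung nose on the way out (2 N more) and, let go, is caught at mid on the way back; with the pin up it returns home. The return takes about 1 s.
- push_face (a point): Middle (across) of the robot-side face of the upright orange push plate at the slide's near end, 20 mm below its top edge. Plate 90 mm wide, 7 mm thick, from z = 36 to 86 mm above the table. The face looks along jig -x; push it along +x. At home it is at jig x = -105, y = 0 mm.
- guard: Clear plastic splash guard, 90 x 50 x 4 mm, right behind the orange plate (between it and the bowl). Moves with the slide. Origin is at the middle of the slide's top. Not to be touched by the fingers: the plate is pushed, not pinched.
- pin (a joint): How far the stop pin is pressed down in m: 0 = fully up (parked; it starts 0 to 0.003), 0.014 = fully down, its red knob resting on the housing. It moves stiffly, about 5 N, and stays where it is left.
- pin_top (a point): Centre of the top of the red knob of the stop pin (28 mm across, 12 mm thick), at jig x = 0, y = 66, z = 111 mm when fully up and 97 mm when fully down. Press straight down.
- bowl: White bowl with green and grey spots, 92 mm across the rim, 40 mm tall, 0.11 to 0.22 kg, standing loose in a 5 mm deep ring on the slide. Origin at the centre of its underside, z up. It rides with the slide.
- cradle (a point): Centre of the ring on the slide's top in which the bowl stands (z = 36 mm above the table).
- brush_jar: Blue-grey jar, 68 mm across, 85 mm tall, with brushes standing up to about 215 mm. Loose bystander. Origin at the centre of its underside.
- glaze_pot: Glaze jar with a green lid, 60 mm across, 75 mm tall. Loose bystander. Origin at the centre of its underside.
- bowl_stack: Stack of four small white bowls, 106 mm across, 73 mm tall. Loose bystander. Origin at the centre of its underside.
Things that resemble listed ones, but are neither listed nor needed, are in the scene too. What is shaped like the bowl but blue or purple is not meant.

How it is judged (in metres and radians):
On the way, in this order (a step that is already met when the one before it is completed fails the run):
1. the stop pin is pressed down on its housing while the slide is still at home (value of joint pin above 0.012 m and value of joint slide below 0.01 m), for 0.1 s.
2. the slide is pushed out to its far stop (value of joint slide above 0.094 m and value of joint pin above 0.011 m), for 0.1 s.
3. let go, the slide has come back and latched at mid position (value of joint slide between 0.044 and 0.056 m and contact force between the fingers and anything else below 0.1 N), for 0.2 s.
At the end, for the whole second after the job is handed in: The slide rests still, latched on the pin at mid position (travel 44 to 56 mm), the pin is down (at least 11 of 14 mm), and the bowl stands upright and still in its cradle (within 8 mm) (value of joint slide between 0.044 and 0.056 m and velocity of joint slide between -0.01 and 0.01 m/s and value of joint pin above 0.011 m and horizontal distance between bowl and cradle below 0.008 m and distance between bowl and cradle below 0.01 m and angle between bowl's own z axis and vertical below 0.1 rad and linear speed of bowl below 0.02 m/s); the robot touches nothing.
It fails at once if the bowl is touched by the robot (contact force between any of the fingers, the arm and bowl above 1 N).
It fails at once if the bowl is lifted or tipped out of its cradle (distance between bowl and cradle above 0.015 m or angle between bowl's own z axis and vertical above 0.25 rad).
It fails at once if the push plate is pinched or hooked from behind (contact force between the fingers and guard above 1 N).
It fails at once if another pot is moved more than 20 mm (distance of any of brush_jar, glaze_pot, bowl_stack from where it was at the start of the episode above 0.02 m).
It also fails if it takes over 38 s, if anything falls off the work surface, if the arm or the gripper's body presses on something with over 40 N, if the wrist force passes 120 N, or if a joint passes its speed limit or range.

### The arm

A 6-joint arm with a two-finger parallel gripper is mounted at the origin on the work surface. World frame = base frame: x ahead of the robot, y to its left, z up, the work surface at z = 0. Lengths are in m, angles in degrees, forces in N, time in s.
With the tool pointing down it reaches from about 0.35 to 0.875 m from the base axis. Payload 4.2 kg.
Tool frame: the origin (TCP) lies at the very end of the fingers, on their centre line; the grasp point (between the pads) lies 19 mm behind it; z points along the fingers, y is the line along which they close (so a half turn about z gives the same grasp; the last joint's range is limited). The gripper opens to 87 mm and grips with 3 to 60 N. Pads are 19 mm wide; open, the fingers measure 117 mm over their backs; the gripper's body (75 mm by 190 mm) begins 51 mm behind the grasp point.
Start: joints at [82.311, 22.042, 0.453, 0, -68.411, -14.817], TCP at [0.239, 0.577, 0.223] pointing down, gripper open.
Joint ranges: [-179.83, 179.83], [-69.29, 118.12], [-61.27, 80.66], [-181.25, 117.63], [-171.15, -9.14], [-177.46, 177.46]. Speed limits (degrees/s): [159.86, 159.86, 180, 180, 180, 180].

### API

Orientations are given as a 3x3 rotation matrix whose columns are the frame's x, y, z axes.
In Python, from station import sense, cams, r gives the robot as it stands. The module is installed in compiled form; this text tells all that it offers.
- The arm moves only by the tool step_arm, never from a script. Its argument "targets" is text: rows parted by semicolons, each of 4 numbers parted by spaces: the shift along the tool's x, y, z in cm, then the turn about the tool's z in degrees. In form: x y z turn; .... A call has 1 to 12 rows; each row shifts and turns the commanded pose from where the row before left it, along the tool's axes as they then stand; what a row does not reach is not made up. A row lasts 1/12 s, in which the tool goes at most 41.7 mm and 7.16 degrees, less where a joint would pass 70% of its speed; a pose out of reach is approached as far as the arm can. A call with a gripper value outside its range is refused whole. "claw" is the finger opening in cm, from 0 to 8.7, set as the call begins (left out, the last holds). The fingers move at their own pace and stop on an object; the grip force is fixed at half the most. Time passes only in rows, so rows that do not move let the fingers close. It gives the time, the measured TCP pose, the force, the opening and the grip force at its end, in the units of the state.
- sense(): the state, without advancing time (a new reading comes with each control period).
- cams.capture(name): name is "scene" or "top" or "wrist"; returns a dict with "frame" (420x560x3 uint8, blue, green, red), "vertical_fov" (degrees; the focal length in pixels is half the picture's height over the tangent of half this angle, whatever the lens; pixels are square), "cx", "cy" (the principal point, pixels), "dist_coeffs" ([k1, k2, p1, p2, k3] as OpenCV has them; the pictures are not rectified), "eye" and "rotation" of the camera in the world; the wrist camera has in their place "tool_from_camera" (4x4, takes a point from camera to tool coordinates, whose origin is the TCP and whose axes are the flange's). Camera axes: x right, y down, z forward; pixel columns grow to the right and rows downward; lengths in m; the calibration is good to about 2 mm. A picture is of the moment at which its call begins: read the wrist's pose just before it. There is no depth.
- r.finish_job(): hands the job in; it is judged then, once.
The state is a dict: "time_s": time; "joints": joint angles; "joint_velocities": joint speeds; "effort": joint torques, N m; "tcp_pos": TCP position; "ee_rot": TCP orientation; "wrist_force": force on the tool from outside, world axes, zero at the start; "moment": the same for the moment, N m; "gripper_width": opening from 0.0 (shut) to 1.0 (fully open); "gripper_force": force on a finger pad.
Only numpy, scipy, OpenCV 4.12 (cv2) and the standard library are available. Lean on these libraries where they do the work, as an engineer would, in place of code of your own. Each camera call takes 0.05 s, during which the arm holds its last target. There are 200 camera calls.

## Working session

There is one attempt and no reset: what is moved stays moved. The work goes in short steps, Python scripts to look and compute and a tool call to move; the robot and the scene stay as the last step left them, time stands still between calls to the robot, and variables do not carry over. Pictures are saved under pics/ and viewed, at most 10 in all, crops included, and the job is handed in when it is done.

Besides the shell and the picture viewer there is one more tool, called after ">>>" as name(argument=value, ...) on one line, values as JSON. step_arm: Moves the arm, as the interface text tells. Its arguments: {"type":"object","properties":{"targets":{"type":"string"},"claw":{"type":"number"}},"required":["targets"]}

```bash
mkdir -p pics
cat > h.py <<'E'
import numpy as np, cv2, pickle
from station import sense, cams, r
def cap(n):
    s=sense(); c=cams.capture(n); 
    if n=="wrist":
        T=np.array(c["tool_from_camera"]); R=np.array(s["ee_rot"])
        c["rotation"]=R@T[:3,:3]; c["eye"]=R@T[:3,3]+np.array(s["tcp_pos"])
    pickle.dump({k:c[k] for k in c},open(n+".pkl","wb")); return c
def K(c):
    f=c["frame"].shape[0]/2/np.tan(np.radians(c["vertical_fov"]/2))
    return np.array([[f,0,c["cx"]],[0,f,c["cy"]],[0,0,1.]])
def toz(c,uv,z):
    p=cv2.undistortPoints(np.array([[uv]],float),K(c),np.array(c["dist_coeffs"],float))[0,0]
    d=np.array(c["rotation"])@[p[0],p[1],1]; e=np.array(c["eye"]); return e+d*(z-e[2])/d[2]
def proj(c,P):
    R=np.array(c["rotation"]); rv=cv2.Rodrigues(R.T)[0]
    return cv2.projectPoints(np.array(P,float).reshape(-1,1,3),rv,-R.T@np.array(c["eye"]),K(c),np.array(c["dist_coeffs"],float))[0].reshape(-1,2)
E
python3 - <<'E'
from h import *
a=cap("scene");b=cap("top")
cv2.imwrite("pics/s1.png",cv2.resize(a["frame"],(800,600)));cv2.imwrite("pics/t1.png",cv2.resize(b["frame"],(800,600)))
for c in(a,b):print(c["eye"],np.round(c["rotation"],3).tolist(),c["vertical_fov"],c["dist_coeffs"])
s=sense();print(s["time_s"],np.round(s["ee_rot"],3).tolist(),s["wrist_force"],s["gripper_width"])
E
```

```text
[1.13798707 0.55154829 0.65301865] [[-0.65, 0.428, -0.628], [0.759, 0.349, -0.549], [-0.015, -0.834, -0.552]] 52.17909369461363 [-0.03646948  0.          0.          0.          0.        ]
[0.33406408 0.00166493 1.13286917] [[-0.028, -0.983, 0.179], [-1.0, 0.028, -0.005], [0.0, -0.179, -0.984]] 49.23968871622882 [-0.10425986  0.          0.          0.          0.        ]
0.1 [[0.924, -0.383, -0.001], [-0.383, -0.924, -0.002], [0.0, 0.002, -1.0]] [-0.84486093 -0.84334981 -0.3020982 ] 0.9979975114582716
```

View pics/s1.png

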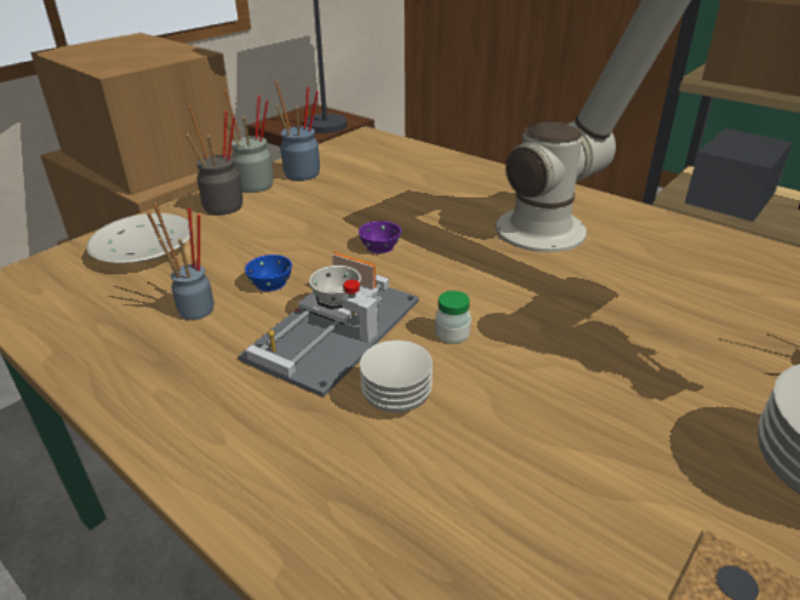

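View pics/t1.png

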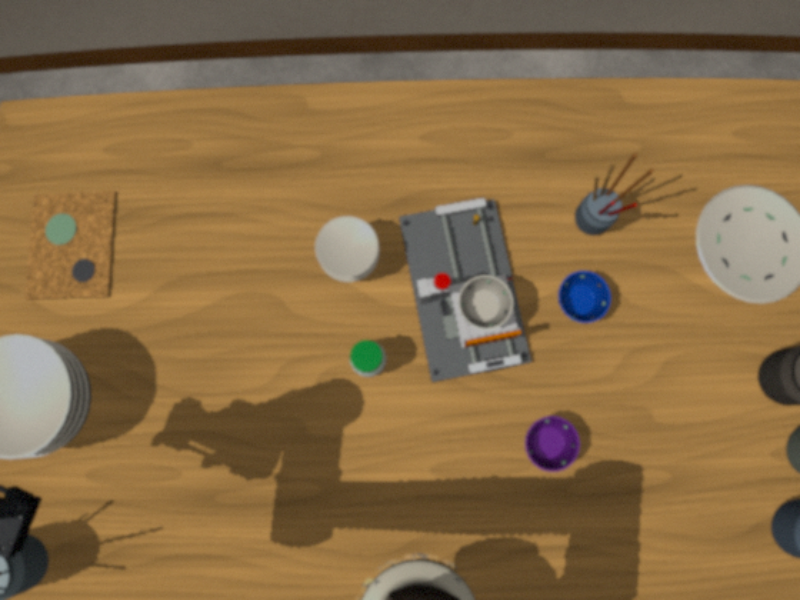

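The scene view shows one jig: orange plate (353,270), red knob (351,287), white spotted bowl (335,285). The blue (268,273) and purple (380,237) bowls are decoys. In the top view the knob is at (442,281), the orange plate at (493,339), and the base corners are near (402,217), (497,200), (532,360), (432,380). Next I'll fit the jig pose.

```bash
cat > fit.py <<'E'
from h import *
from scipy.optimize import least_squares
b=pickle.load(open("top.pkl","rb"));a=pickle.load(open("scene.pkl","rb"))
def W(q,P):
    c,s=np.cos(q[2]),np.sin(q[2]);P=np.array(P,float)/1000
    return np.c_[q[0]+c*P[:,0]-s*P[:,1],q[1]+s*P[:,0]+c*P[:,1],P[:,2]]
E
cat >> fit.py <<'E'
PT=[[150,110,12],[150,-65,12],[-150,-65,12],[-150,110,12],[0,66,110]]
UT=np.array([[402,217],[497,200],[532,360],[432,380],[442,281]])*.7
PS=[[150,-65,12],[150,110,12],[-150,110,12],[0,66,110]]
US=np.array([[240,357],[325,390],[418,297],[351,286]])*.7
E
python3 - <<'E'
from fit import *
f=lambda q:np.r_[(proj(b,W(q,PT))-UT).ravel(),(proj(a,W(q,PS))-US).ravel()]
q=least_squares(f,[.5,0,0],loss="soft_l1").x
print(q,np.degrees(q[2]),f(q).round(1));np.save("q.npy",q)
G=PT+[[-105,45,86],[-105,-45,86],[-15,53,85],[15,53,85],[15,105,85],[-15,105,85],[110,-20,54],[-105,0,66]]
for n,c,o,k in(("t2",b,(265,130),4),("s2",a,(160,165),5)):
    im=c["frame"][o[1]:o[1]+150,o[0]:o[0]+ (130 if k==4 else 150)];im=im[:120] if k==5 else im
    im=cv2.resize(im,None,fx=k,fy=k,interpolation=cv2.INTER_CUBIC)
    for p in (proj(c,W(q,G))-o+.5)*k: cv2.drawMarker(im,tuple(int(v) for v in p),(255,0,255),0,10,1)
    cv2.imwrite(f"pics/{n}.png",im)
E
```

```text
[ 0.56174749 -0.11781211  0.16783446] 9.616206343074548 [-2.3 -0.5 -1.9 -1.2  0.1  1.4  0.3  1.5  0.3 -0.2 -1.9 -1.3 -1.3  1.5
  0.7 -0.9  0.2 -1.8]
```

View pics/t2.png

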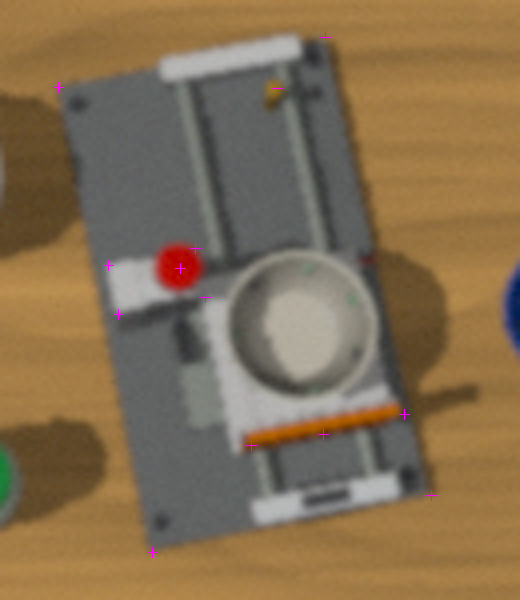

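View pics/s2.png

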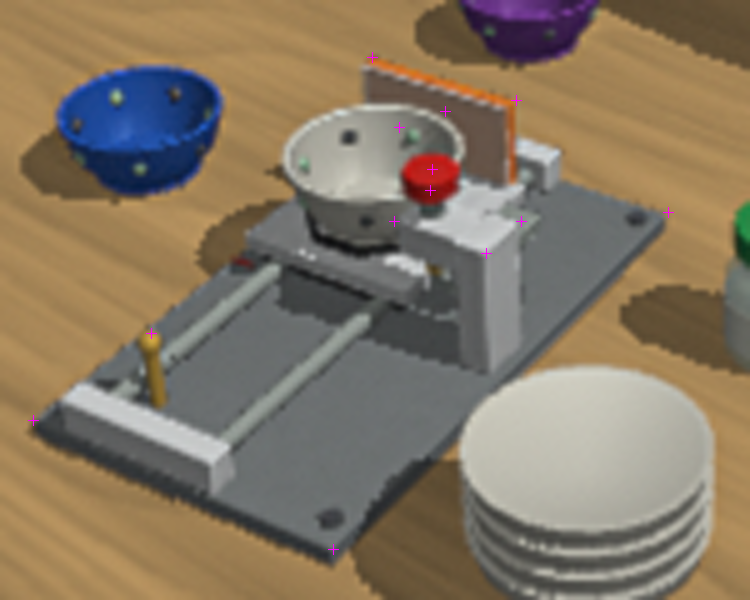

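The top-view crop shows the knob at (180,267), plate top edge (245,446)–(402,412) and brass post (275,90). The markers agree to about 1 px. In the scene crop, the white bowl with green and grey spots sits in the cradle, so this is the right jig. Refitting with these picks.

Run:
```python
from fit import *
PT=[[150,110,12],[150,-65,12],[-150,-65,12],[-150,110,12],[0,66,110],[110,-20,54],[-105,45,86],[-105,-45,86]]
UT=np.array([[62,92],[329,40],[430,490],[150,550],[180,267],[275,90],[245,446],[402,415]])/4+[265,130]-.4
PS=[[150,-65,12],[150,110,12],[-150,110,12],[0,66,110],[110,-20,54],[-105,45,86],[-105,-45,86],[15,105,85]]
US=np.array([[33,432],[335,562],[665,222],[431,165],[150,337],[517,103],[372,58],[487,250]])/5+[160,165]-.4
f=lambda q:np.r_[(proj(b,W(q,PT))-UT).ravel(),(proj(a,W(q,PS))-US).ravel()]
q=least_squares(f,[.56,-.118,.168],loss="soft_l1").x;np.save("q.npy",q)
print(q,np.degrees(q[2]),f(q).reshape(-1,2).round(1).tolist())
s=sense();R=np.array(s["ee_rot"]);t=np.array(s["tcp_pos"])
for n,P in(("pin",[0,66,111]),("pre",[-135,0,52])):
    w=W(q,[P])[0];print(n,w,R.T@(w-t)*100)
c=cap("wrist");print(c["tool_from_camera"])
```

```text
[ 0.56215957 -0.11701908  0.16663782] 9.547643956517202 [[-1.3, -1.4], [-1.1, -0.9], [-0.0, 1.2], [0.2, 0.2], [-0.2, -0.0], [0.2, -0.6], [1.2, -0.4], [0.0, -0.3], [-0.0, -2.2], [-0.4, -2.2], [0.9, -1.8], [0.2, 1.0], [0.2, -0.6], [-0.1, -0.4], [0.2, -0.1], [-0.0, 0.8]]
pin [ 0.5512123  -0.05193331  0.111     ] [52.9183406  46.11760669 11.15455272]
pre [ 0.42902958 -0.13941122  0.052     ] [44.97976537 58.8654029  17.07846318]
[[-6.23928738e-04 -9.53683716e-01 -3.00810540e-01  8.30977358e-02]
 [ 9.99999501e-01 -8.29716128e-04  5.56357945e-04  6.56360001e-04]
 [-7.80176868e-04 -3.00810043e-01  9.53683758e-01 -1.61541173e-01]
 [ 0.00000000e+00  0.00000000e+00  0.00000000e+00  1.00000000e+00]]
```

>>> step_arm(targets="2.6 2.3 0.2 0;2.6 2.3 0.2 0;2.6 2.3 0.2 0;2.6 2.3 0.2 0;2.6 2.3 0.2 0;2.6 2.3 0.2 0;2.6 2.3 0.2 0;2.6 2.3 0.2 0;2.6 2.3 0.2 0;2.6 2.3 0.2 0", claw=0)

```text
time_s: 0.98
tcp_pos: [0.3916, 0.2637, 0.2024]
ee_rot: [[0.924, -0.382, -0.0], [-0.382, -0.924, -0.0], [-0.0, 0.0, -1.0]]
wrist_force: [0.5, 0.6, 0.6]
gripper_width: 0.326
gripper_force: 0.0
```

>>> step_arm(targets="2.6 2.3 0 0;2.6 2.3 0 0;2.6 2.3 0 0;2.6 2.3 0 0;2.6 2.3 0 0;2.6 2.3 0 0;0 0 0 -6.4;0 0 0 -6.4;0 0 0 -6.4;0 0 0 -6.4;0 0 0 -6.4;0 0 0 0")

```text
time_s: 1.98
tcp_pos: [0.4824, 0.078, 0.2023]
ee_rot: [[0.986, 0.167, -0.001], [0.167, -0.986, -0.0], [-0.001, 0.0, -1.0]]
wrist_force: [-0.0, -0.4, 0.5]
gripper_width: 0.003
gripper_force: 0.0
```

```bash
cat > go.py <<'E'
from fit import *
q=np.load("q.npy")
def rep():
    s=sense();R=np.array(s["ee_rot"]);t=np.array(s["tcp_pos"])
    print(s["time_s"],"tcp",t.round(4),"yaw err",np.degrees(q[2]-np.arctan2(R[1,0],R[0,0])).round(2),"F",np.round(s["wrist_force"],1),"w",s["gripper_width"])
    for n,P in(("pin",[0,66,111]),("pre",[-135,0,52])):
        w=W(q,[P])[0];print(n,(R.T@(w-t)*100).round(2))
E
python3 - <<'E'
from go import *
rep();c=cap("wrist")
im=cv2.resize(c["frame"],(800,600))
for p in proj(c,W(q,[[0,66,110],[-105,45,86],[-105,-45,86],[15,105,85],[-15,105,85],[110,-20,54],[150,110,12],[-150,110,12]]))/.7: cv2.drawMarker(im,tuple(int(v) for v in p),(255,0,255),0,14,1)
cv2.imwrite("pics/w1.png",im)
E
```

```text
1.9833 tcp [0.4824 0.078  0.2023] yaw err -0.04 F [-0.  -0.4  0.5] w 0.0026521129056610118
pin [ 4.62 13.96  9.13]
pre [-8.88 20.55 15.04]
```

View pics/w1.png

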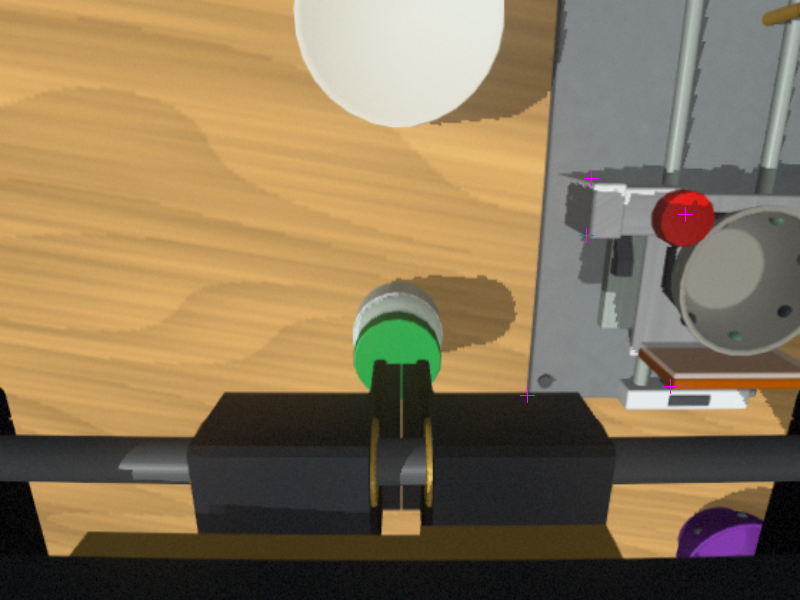

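The wrist view shows the knob at (683,218) with its prediction at (685,214), so the fit is good. Moving over the knob and pressing.

>>> step_arm(targets="1.15 3.5 0 0;1.15 3.5 0 0;1.15 3.5 0 0;1.15 3.46 0 0;0 0 2 0;0 0 2 0;0 0 2 0;0 0 1.5 0;0 0 0.5 0;0 0 0.5 0;0 0 0.5 0;0 0 0 0")

```text
time_s: 3.03
tcp_pos: [0.551, -0.0518, 0.1123]
ee_rot: [[0.986, 0.164, -0.0], [0.164, -0.986, 0.0], [-0.0, -0.0, -1.0]]
wrist_force: [-0.2, 0.2, -0.4]
gripper_width: 0.004
gripper_force: 0.0
```

>>> step_arm(targets="0 0 0.3 0;0 0 0.3 0;0 0 0.3 0;0 0 0.3 0;0 0 0.2 0;0 0 0 0")

```text
time_s: 3.53
tcp_pos: [0.5519, -0.0517, 0.0991]
ee_rot: [[0.986, 0.165, 0.002], [0.165, -0.986, 0.0], [0.002, 0.0, -1.0]]
wrist_force: [0.5, 0.1, 2.3]
gripper_width: 0.004
gripper_force: 1.5
```

```bash
python3 -c "
from go import *
rep()"
```

```text
3.5333 tcp [ 0.5519 -0.0517  0.0991] yaw err 0.04 F [0.5 0.1 2.3] w 0.004383447648002156
pin [-0.07  0.01 -1.19]
pre [-13.58   6.62   4.68]
```

>>> step_arm(targets="0 0 0.2 0;0 0 0.2 0;0 0 0.1 0;0 0 0 0;0 0 0 0")

```text
time_s: 3.95
tcp_pos: [0.552, -0.0518, 0.0972]
ee_rot: [[0.986, 0.166, 0.003], [0.166, -0.986, -0.001], [0.003, 0.001, -1.0]]
wrist_force: [-6.7, 3.2, 20.6]
gripper_width: 0.004
gripper_force: 10.4
```

The force rose to 20 N at z 97 mm, so the pin is down on its housing. Next: rise and go in front of the plate.

>>> step_arm(targets="0 0 -2 0;0 0 -2 0;0 0 -1 0;-3.4 1.65 0 0;-3.4 1.65 0 0;-3.4 1.65 0 0;-3.4 1.65 0 0;0 0 0 0;0 0 0 0")

```text
time_s: 4.7
tcp_pos: [0.4258, -0.1403, 0.1431]
ee_rot: [[0.987, 0.163, -0.001], [0.163, -0.987, 0.0], [-0.001, -0.0, -1.0]]
wrist_force: [1.0, 0.3, -0.2]
gripper_width: 0.007
gripper_force: 0.0
```

Run:
```python
from go import *
rep();c=cap("wrist")
im=cv2.resize(c["frame"],(800,600))
for p in proj(c,W(q,[[0,66,97],[0,66,111],[-105,45,86],[-105,-45,86],[15,105,85],[-15,105,85],[110,-20,54]]))/.7: cv2.drawMarker(im,tuple(int(v) for v in p),(255,0,255),0,14,1)
cv2.imwrite("pics/w2.png",im)
```

```text
4.7 tcp [ 0.4258 -0.1403  0.1431] yaw err 0.19 F [ 1.   0.3 -0.2] w 0.00727560457027259
pin [13.82 -6.68  3.2 ]
pre [ 0.34 -0.03  9.11]
```

View pics/w2.png

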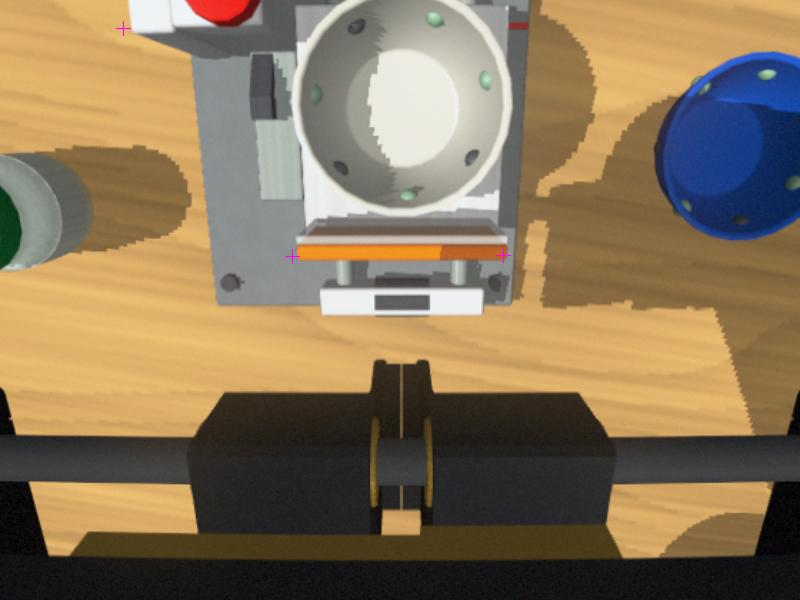

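The plate's front edge is at row 260, with the prediction at 256, and the fingers are centred on it. The knob is no longer fully in view. Descending, then pushing.

>>> step_arm(targets="0 0 3 0;0 0 3 0;0 0 2 0;0 0 1 0;0 0 0 0;0.6 0 0 0;0.6 0 0 0;0.6 0 0 0;0.6 0 0 0;0.6 0 0 0;0.6 0 0 0")

```text
time_s: 5.67
tcp_pos: [0.4621, -0.1336, 0.0538]
ee_rot: [[0.986, 0.164, -0.003], [0.164, -0.986, -0.0], [-0.003, -0.001, -1.0]]
wrist_force: [-5.3, -1.6, 3.0]
gripper_width: 0.003
gripper_force: 2.9
```

>>> step_arm(targets="0.7 0 0 0;0.7 0 0 0;0.7 0 0 0;0.7 0 0 0;0.7 0 0 0;0.7 0 0 0;0.7 0 0 0;0.7 0 0 0;0.7 0 0 0;0.7 0 0 0;0.7 0 0 0;0.5 0 0 0")

```text
time_s: 6.67
tcp_pos: [0.5414, -0.1204, 0.0535]
ee_rot: [[0.986, 0.164, -0.007], [0.164, -0.986, -0.0], [-0.007, -0.001, -1.0]]
wrist_force: [-8.3, -2.0, 5.0]
gripper_width: 0.005
gripper_force: 4.2
```

```bash
python3 -c "
from go import *
rep()"
```

```text
6.6667 tcp [ 0.5414 -0.1204  0.0535] yaw err 0.11 F [-8.3 -2.   5. ] w 0.004696476023265665
pin [ 2.05 -6.6  -5.76]
pre [-11.4    0.03   0.23]
```

>>> step_arm(targets="0.4 0 0 0;0.3 0 0 0;0.2 0 0 0;0.2 0 0 0;0 0 0 0")

```text
time_s: 7.08
tcp_pos: [0.5442, -0.1198, 0.0527]
ee_rot: [[0.986, 0.162, -0.024], [0.162, -0.987, -0.001], [-0.024, -0.003, -1.0]]
wrist_force: [-21.2, -4.5, 13.7]
gripper_width: 0.003
gripper_force: 10.6
```

>>> step_arm(targets="0.3 0 0 0;0 0 0 0;0 0 0 0")

```text
time_s: 7.33
tcp_pos: [0.5441, -0.1198, 0.0526]
ee_rot: [[0.986, 0.162, -0.03], [0.162, -0.987, -0.001], [-0.03, -0.004, -1.0]]
wrist_force: [-27.0, -3.3, 17.0]
gripper_width: 0.003
gripper_force: 13.3
```

Run:
```python
from go import *
rep();c=cap("scene");im=cv2.resize(c["frame"][150:285,160:310],None,fx=4,fy=4,interpolation=cv2.INTER_CUBIC)
for p in (proj(c,W(q,[[-5,45,86],[-5,-45,86],[0,66,97],[110,-20,54]]))-[160,150]+.5)*4: cv2.drawMarker(im,tuple(int(v) for v in p),(255,0,255),0,10,1)
cv2.imwrite("pics/s3.png",im)
```

```text
7.3333 tcp [ 0.5441 -0.1198  0.0526] yaw err 0.24 F [-27.   -3.3  17. ] w 0.002534464239265646
pin [ 1.62 -6.6  -5.86]
pre [-11.67   0.08   0.41]
```

View pics/s3.png

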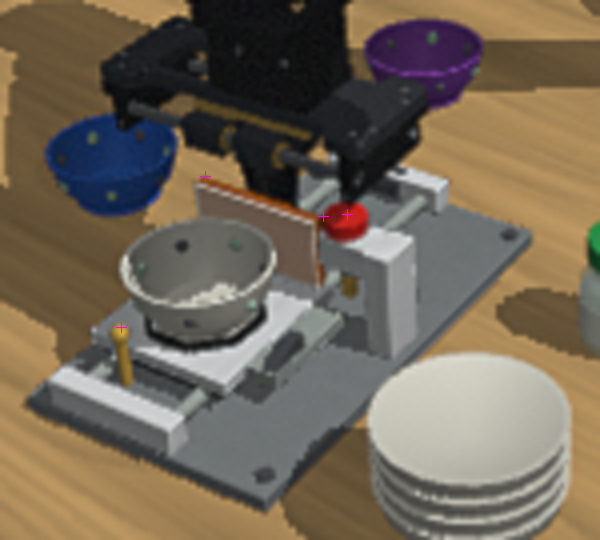

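The plate's top corners, (200,183) and (322,217), sit at their predicted far-stop positions. The slide is at the brass post and the knob is on its housing. Letting go by retreating fast.

>>> step_arm(targets="-4 0 0 0;-4 0 0 0;-4 0 0 0;0 0 0 0;0 0 0 0;0 0 0 0;0 0 0 0;0 0 0 0;0 0 0 0;0 0 0 0;0 0 0 0;0 0 0 0")

```text
time_s: 8.38
tcp_pos: [0.4398, -0.1374, 0.0534]
ee_rot: [[0.986, 0.165, -0.0], [0.165, -0.986, -0.0], [-0.0, -0.0, -1.0]]
wrist_force: [0.1, -0.0, 0.3]
gripper_width: 0.005
gripper_force: 0.0
```

>>> step_arm(targets="0 0 -2 0;0 0 -3 0;0 0 -3 0;0 0 0 0;0 0 0 0;0 0 0 0;0 0 0 0;0 0 0 0;0 0 0 0")

```text
time_s: 9.13
tcp_pos: [0.4391, -0.1375, 0.1326]
ee_rot: [[0.986, 0.165, -0.002], [0.165, -0.986, -0.0], [-0.002, -0.0, -1.0]]
wrist_force: [0.4, -0.4, 0.3]
gripper_width: 0.009
gripper_force: 0.0
```

Run:
```python
from go import *
rep();c=cap("scene");im=cv2.resize(c["frame"][150:285,160:310],None,fx=4,fy=4,interpolation=cv2.INTER_CUBIC)
for p in (proj(c,W(q,[[-55,45,86],[-55,-45,86],[0,66,97],[110,-20,54]]))-[160,150]+.5)*4: cv2.drawMarker(im,tuple(int(v) for v in p),(255,0,255),0,10,1)
cv2.imwrite("pics/s4.png",im)
```

```text
9.1333 tcp [ 0.4391 -0.1375  0.1326] yaw err 0.06 F [ 0.4 -0.4  0.3] w 0.009225198636238668
pin [12.48 -6.59  2.14]
pre [-1.    0.03  8.06]
```

View pics/s4.png

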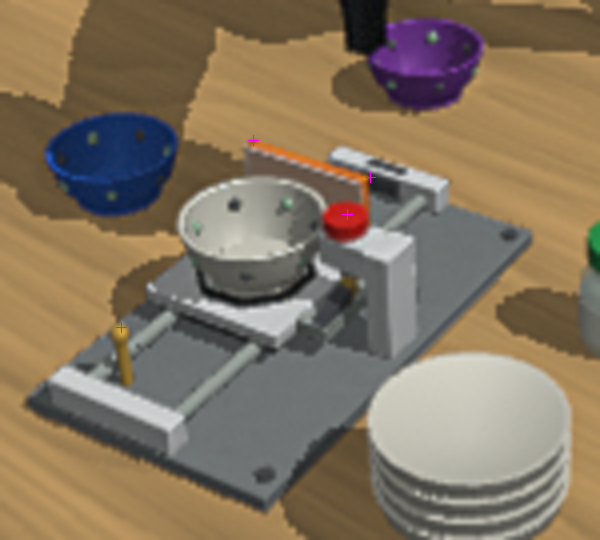

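The plate's top corners, (247,145) and (370,180), are at the mid-position markers. The slide is latched, the bowl stands in its cradle, the pin is down and nothing is touching. Handing in.

```bash
python3 -c "
from station import r
print(r.finish_job())"
```

```text
the job is handed in; nothing more can be done
None
```

The job is handed in, though the hand-in returned no verdict: the last picture shows the pin down, the slide latched at mid position after reaching its far stop, and the bowl upright in its cradle with the arm clear.

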